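Rotate the spice rack: old jar forward, new jar behind

TASK

Restock the small raised wooden spice rack: pull the tall slim spice jar that stands at the back of its lane forward in the same lane, so that it stands wholly in the front half (the half nearer the robot, before the dark line across the lane). Then stand the new jar of the same kind, which is waiting on the worktop beside the rack, upright behind it, wholly in the back half of that lane. Leave the squat jar in the other lane where it is.

Things in the scene. Friction and masses are not known exactly. Their poses are not given: they have to be found in the camera images.
- rack: fixed wooden rack on 4 legs, 192 (x) by 178 mm (y); origin on the worktop under its centre; +x to its back (away from the robot), +y left, z up. Its floor lies 70 mm above the worktop; rims and divider, 6 mm thick, rise 14 mm more. Two lanes front to back, inside 80 mm wide, 180 long, centred at y = +43 and -43 mm. A flush dark line across each lane at x = 0 parts front half (centre x = -45 mm) and back half (+45).
- old_jar_mid (a point): the old stock: tall slim round spice jar with a dark cap, 41 mm in diameter, 105 mm high, about 0.11 kg, upright in the back half of one lane of the rack (either lane). The point is its centre, half-way up (52.5 mm above its foot); z is the jar's axis, up.
- new_jar_mid (a point): the new stock: the same kind of tall slim spice jar with a dark cap, 41 mm in diameter, 105 mm high, about 0.11 kg, standing upright on the worktop to the left or right of the rack. The point is its centre, half-way up (52.5 mm above its foot); z is the jar's axis, up.
- squat_jar_mid (a point): a wider, shorter jar, 59 mm in diameter, 86 mm high, about 0.36 kg, upright in the back half of the rack's other lane; it stays there. The point is its centre, half-way up (43 mm above its foot); z is its axis, up.
Not all that is in view belongs to the job. Leave any blue look-alike of the part that bears old_jar_mid alone.

How it is judged:
On the way, in this order (a step that is already met when the one before it is completed fails the run):
1. the old jar stands upright on the rack's floor, wholly in the front half of its own lane (x of old_jar_mid in the frame of rack between -0.085 and -0.018 m and z of old_jar_mid in the frame of rack between 0.117 and 0.129 m and angle between old_jar_mid's own z axis and vertical below 0.12 rad and ((y of old_jar_mid in the frame of rack between 0.005 and 0.085 m and y of squat_jar_mid in the frame of rack between -0.085 and -0.005 m) or (y of old_jar_mid in the frame of rack between -0.085 and -0.005 m and y of squat_jar_mid in the frame of rack between 0.005 and 0.085 m))), for 0.2 s.
2. the new jar stands upright on the rack's floor, wholly in the back half of the same lane (x of new_jar_mid in the frame of rack between 0.018 and 0.085 m and z of new_jar_mid in the frame of rack between 0.117 and 0.129 m and angle between new_jar_mid's own z axis and vertical below 0.12 rad and ((y of new_jar_mid in the frame of rack between 0.005 and 0.085 m and y of squat_jar_mid in the frame of rack between -0.085 and -0.005 m) or (y of new_jar_mid in the frame of rack between -0.085 and -0.005 m and y of squat_jar_mid in the frame of rack between 0.005 and 0.085 m))), for 0.2 s.
At the end, for the whole second after the job is handed in: Both jars stand upright (within 7 degrees) on the rack's floor in the old jar's lane: the old one in the front half, the new one in the back half, each centre at least 18 mm from the dark line. The squat jar stands upright in the other lane within 20 mm of its start (x of old_jar_mid in the frame of rack between -0.085 and -0.018 m and z of old_jar_mid in the frame of rack between 0.117 and 0.129 m and angle between each of old_jar_mid, new_jar_mid, squat_jar_mid's own z axis and vertical below 0.12 rad and x of new_jar_mid in the frame of rack between 0.018 and 0.085 m and z of new_jar_mid in the frame of rack between 0.117 and 0.129 m and ((y of old_jar_mid in the frame of rack between 0.005 and 0.085 m and y of new_jar_mid in the frame of rack between 0.005 and 0.085 m and y of squat_jar_mid in the frame of rack between -0.085 and -0.005 m) or (y of old_jar_mid in the frame of rack between -0.085 and -0.005 m and y of new_jar_mid in the frame of rack between -0.085 and -0.005 m and y of squat_jar_mid in the frame of rack between 0.005 and 0.085 m)) and distance of squat_jar_mid from where it was at the start of the episode below 0.02 m); the robot touches nothing.
It fails at once if the squat jar is knocked over or moved by more than 30 mm (distance of squat_jar_mid from where it was at the start of the episode above 0.03 m or angle between squat_jar_mid's own z axis and vertical above 0.35 rad).
It also fails if it takes over 69 s, if anything falls off the work surface, if the arm or the gripper's body presses on something with over 40 N, if the wrist force passes 120 N, or if a joint passes its speed limit or range.

ROBOT

A 6-joint arm with a two-finger parallel gripper is mounted at the origin on a cart in front of the work surface, level with it; the furniture and walls round the work are solid. World frame = base frame: x ahead of the robot, y to its left, z up, the work surface at z = 0. Lengths are in m, angles in rad, forces in N, time in s.
With the tool pointing down it reaches from about 0.3 to 1 m from the base axis. Payload 5.1 kg.
Tool frame: the origin (TCP) lies on the centre line of the jaws, within the pads' length; the fingertips stand manip.tips_ahead ahead of it and the grasp point (between the pads) lies 3 mm ahead of it (manip.tips_ahead is the distance from the TCP to the fingertips, in m); z points along the fingers, y is the line along which they close (so a half turn about z gives the same grasp; the last joint's range is limited). The gripper opens to 95 mm and grips with 3 to 60 N. Pads are 20 mm wide; open, the fingers measure 119 mm over their backs; the gripper's body (75 mm by 180 mm) begins 59 mm behind the grasp point.
Start: joints at [-1.391, 0.124, 1.65, -0, 1.367, -0.083], TCP at [0.169, -0.628, 0.237] pointing down, gripper open.
Joint ranges: [-2.61, 2.61], [-1.02, 2.33], [0.03, 2.71], [-1.35, 4.49], [0.32, 2.68], [-2.91, 2.91]. Speed limits (rad/s): [2.57, 2.57, 3.14, 3.14, 3.14, 3.14].

INTERFACE

Orientations are given as [roll, pitch, yaw] about the fixed x, y, z axes, in that order (R = Rz(yaw) Ry(pitch) Rx(roll)).
In Python, from workcell import manip gives the robot as it stands.
- The arm moves only by the tool arm_command, never from a script. Its argument "plan" is a list of rows, each a list of 3 entries, a list of its own where there are three numbers: the opening, from 0 (shut) to 1 (fully open), then the shift along the world's x, y, z in mm, then the turn, a rotation vector about the world's x, y, z in degrees. In form: [[grip, [dx, dy, dz], [ax, ay, az]], ...]. A call has 1 to 10 rows; each row is the pose to reach, as a shift and turn from the pose commanded when the call began; what a row does not reach only later rows make up. A row lasts 1/12 s, in which the tool goes at most 41.7 mm and 7.16 degrees, less where a joint would pass 70% of its speed; a pose out of reach is approached as far as the arm can. A call with a gripper value outside its range is refused whole. The fingers move at their own pace and stop on an object; the grip force is fixed at half the most. Time passes only in rows, so rows that repeat a pose let the fingers close. It gives the time, the measured TCP pose, the force, the opening and the grip force at its end, in the units of the state.
- manip.get_obs(): the state, without advancing time (a new reading comes with each control period).
- manip.capture(name): name is "scene" or "top" or "wrist"; returns (picture, depth): 480x640x3 uint8, red, green, blue; 480x640 float32, m along the optical axis (not along the pixel's ray), 0 where there is no reading.
- manip.camera_model(name): a dict with "fx", "fy", "cx", "cy" (pixels), "R" (3x3) and "t" (3): a world point X has camera coordinates R X + t; the wrist camera has in their place "mount" (4x4, takes a point from camera to tool coordinates, whose origin is the TCP and whose axes are the flange's). Camera axes: x right, y down, z forward; pixel columns grow to the right and rows downward; lengths in m; the calibration is good to about 2 mm. A picture is of the moment at which its call begins: read the wrist's pose just before it. camera_model takes no time and is no camera call.
- manip.job_done(): hands the job in; it is judged then, once.
The state is a dict: "clock": time; "joints": joint angles; "qd": joint speeds; "joint_efforts": joint torques, N m; "position": TCP position; "tcp_rot": TCP orientation; "wrist_force": force on the tool from outside, world axes, zero at the start; "torque": the same for the moment, N m; "opening": opening from 0.0 (shut) to 1.0 (fully open); "grasp_force": force on a finger pad.
Only numpy, scipy, OpenCV 4.12 (cv2) and the standard library are available. Lean on these libraries where they do the work, as an engineer would, in place of code of your own. Each camera call takes 0.05 s, during which the arm holds its last target. There are 200 camera calls.

## Working session

There is one attempt and no reset: what is moved stays moved. The work goes in short steps, Python scripts to look and compute and a tool call to move; the robot and the scene stay as the last step left them, time stands still between calls to the robot, and variables do not carry over. Pictures are saved under pics/ and viewed, at most 10 in all, crops included, and the job is handed in when it is done.

Besides the shell and the picture viewer there is one more tool, called as a command line: name --argument value ..., lists and objects as JSON in quotes. arm_command: Moves the arm, as the interface text tells. Its arguments: {"type":"object","properties":{"plan":{"type":"array"}},"required":["plan"]}

```bash
mkdir -p pics
cat > h.py <<'E'
import numpy as np, cv2
from workcell import manip
def cap(n):
    p,d=manip.capture(n); return p,d
def world(n,d):
    c=manip.camera_model(n); v,u=np.mgrid[:480,:640]
    P=np.stack([(u-c['cx'])/c['fx']*d,(v-c['cy'])/c['fy']*d,d],-1)
    return (P-np.array(c['t']))@np.array(c['R'])
E
python3 - <<'E'
from h import *
for n in ("scene","top"):
    p,d=cap(n); np.savez(f'/tmp/{n}.npz',p=p,d=d); cv2.imwrite(f'pics/{n}.png',p[...,::-1])
    c=manip.camera_model(n); print(n,np.round(-np.array(c['R']).T@c['t'],3))
o=manip.get_obs(); print(o['clock'],o['position'],o['tcp_rot'],o['opening'],manip.tips_ahead)
E
```

```text
scene [-0.002  0.835  0.619]
top [0.402 0.085 0.951]
0.1 [ 0.16873942 -0.62715941  0.23549636] [-3.13975519e+00 -1.50062060e-04  2.62837647e-01] 1.0002751998364066 0.022
```

View pics/scene.png

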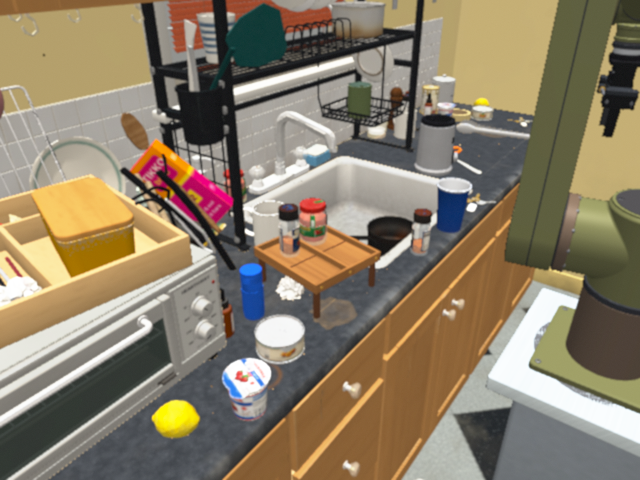

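View pics/top.png

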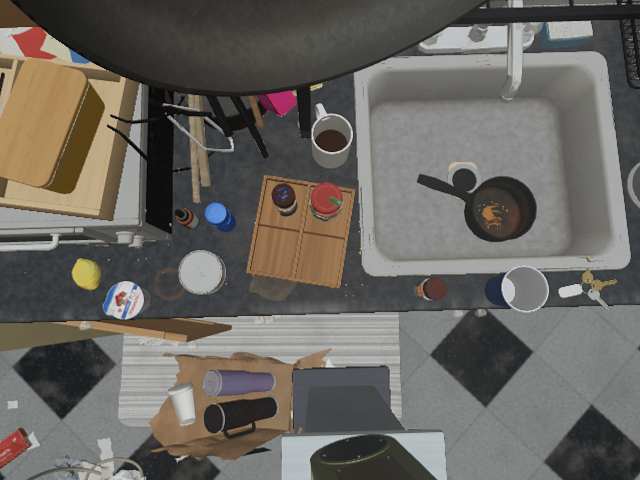

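Scene view: the old jar (dark cap) is at (289,230) in the rack's left lane, and the squat red-lidded jar is at (313,220) in the right lane. There are three candidates for the new jar:
- **Dark-capped white jar:** scene (421,232), top (431,289). It matches the old jar in kind and stands right of the rack.
- **Small brown bottle:** top (185,215). It is smaller and has a different shape.
- **Blue look-alike:** scene (252,290), top (220,215). The task says to leave it alone.

I'll confirm the first one in a crop and measure it.

Run:
```python
from h import *
T=np.load('/tmp/top.npz');S=np.load('/tmp/scene.npz')
a=cv2.resize(S['p'][180:330,220:460],(800,500),interpolation=cv2.INTER_CUBIC)
cv2.imwrite('pics/crop.png',a[...,::-1])
W=world('top',T['d']);p=T['p'].astype(int)
hsv=cv2.cvtColor(T['p'],cv2.COLOR_RGB2HSV)
# rack floor/rims
z=W[...,2]
m=((z>.062)&(z<.095)&(hsv[...,0]<20)&(hsv[...,1]>70)).astype(np.uint8); m[:170]=0;m[300:]=0;m[:,:235]=0;m[:,365:]=0
pts=W[m>0]; r=cv2.minAreaRect((pts[:,:2]*1000).astype(np.float32)); print('rack pts',len(pts),r,np.percentile(pts[:,2],[5,50,95]))
print(np.round(cv2.boxPoints(r)))
def circ(W,box,zl,zh,nm):
    y0,y1,x0,x1=box; q=W[y0:y1,x0:x1].reshape(-1,3); q=q[(q[:,2]>zl)&(q[:,2]<zh)]
    c,rad=cv2.minEnclosingCircle((q[:,:2]*1000).astype(np.float32)); print(nm,len(q),np.round(c),round(rad),'med',np.round(np.median(q,0)*1000),'zmax',q[:,2].max())
circ(W,(175,225,265,305),.165,.19,'old');circ(W,(175,230,303,350),.145,.17,'squat');circ(W,(270,305,410,455),.09,.12,'new');circ(W,(195,235,200,240),.08,.125,'blue')
V=world('scene',S['d'])
circ(V,(200,260,275,302),.10,.185,'old s');circ(V,(205,260,408,436),.03,.12,'new s')
for u,v in [(285,198),(325,198),(431,289),(330,120),(280,215),(300,30),(250,80),(260,140),(305,110),(510,90)]: print((u,v),np.round(W[v,u],3))
```

```text
rack pts 7773 ((544.5643310546875, 108.26536560058594), (178.16358947753906, 192.89065551757812), 78.87186431884766) [0.06769886 0.07064281 0.0848563 ]
[[433.  39.]
 [622.   2.]
 [656. 177.]
 [467. 214.]]
old 440 [593. 135.] 20 med [592. 135. 175.] zmax 0.1789723833147714
squat 802 [590.  60.] 28 med [589.  60. 156.] zmax 0.16054992177591235
new 429 [ 428. -134.] 21 med [ 427. -132.  105.] zmax 0.10955056691878703
blue 416 [579. 265.] 21 med [577. 264. 104.] zmax 0.10810187643584807
old s 901 [645.  80.] 101 med [583. 147. 142.] zmax 0.17609595251374394
new s 641 [ 425. -134.] 25 med [ 419. -119.   75.] zmax 0.10676078954992478
(285, 198) [0.586 0.132 0.176]
(325, 198) [0.588 0.063 0.156]
(431, 289) [ 0.426 -0.124  0.107]
(330, 120) [0.765 0.046 0.074]
(280, 215) [0.577 0.149 0.069]
(300, 30) [0.576 0.089 0.678]
(250, 80) [0.539 0.12  0.686]
(260, 140) [0.734 0.187 0.058]
(305, 110) [0.769 0.094 0.116]
(510, 90) [ 0.773 -0.274  0.166]
```

View pics/crop.png

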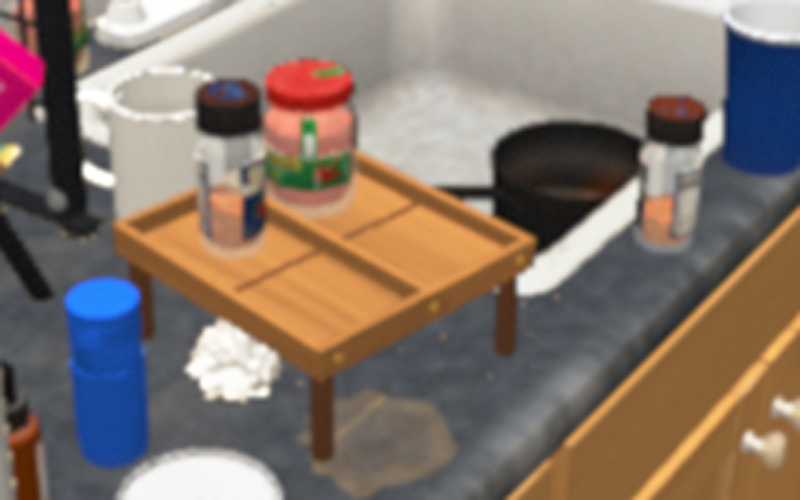

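The crop confirms it: the jar at scene (421,232) has the same dark cap and label as the old jar. The blue one stays alone. In the rack frame the yaw is -11.1°, the old jar is at (42, 36) and the squat jar at (54, -39). I'll close the fingers along the rack's x, which keeps them clear of the squat jar.

arm_command --plan '[[1, [200, 360, 15], [0, 0, 63.8]], [1, [200, 360, 15], [0, 0, 63.8]], [1, [200, 360, 15], [0, 0, 63.8]], [1, [200, 360, 15], [0, 0, 63.8]], [1, [200, 360, 15], [0, 0, 63.8]], [1, [200, 360, 15], [0, 0, 63.8]], [1, [200, 360, 15], [0, 0, 63.8]], [1, [200, 360, 15], [0, 0, 63.8]], [1, [200, 360, 15], [0, 0, 63.8]], [1, [200, 360, 15], [0, 0, 63.8]]]'

```text
clock: 0.93
position: [0.3692, -0.2653, 0.2514]
tcp_rot: [-3.142, -0.0, 1.38]
wrist_force: [0.3, -0.6, -0.3]
opening: 1.0
grasp_force: 0.0
```

arm_command --plan '[[1, [200, 360, 0], [0, 0, 0]], [1, [200, 360, 0], [0, 0, 0]], [1, [200, 360, 0], [0, 0, 0]], [1, [200, 360, 0], [0, 0, 0]], [1, [200, 360, 0], [0, 0, 0]], [1, [200, 360, 0], [0, 0, 0]], [1, [200, 360, 0], [0, 0, 0]], [1, [200, 360, 0], [0, 0, 0]], [1, [200, 360, 0], [0, 0, 0]], [1, [200, 360, 0], [0, 0, 0]]]'

```text
clock: 1.77
position: [0.5692, 0.0949, 0.2511]
tcp_rot: [-3.141, -0.0, 1.377]
wrist_force: [0.9, -0.3, 0.3]
opening: 1.001
grasp_force: 0.0
```

arm_command --plan '[[1, [24, 40, 0], [0, 0, 0]], [1, [24, 40, 0], [0, 0, 0]], [1, [24, 40, 0], [0, 0, 0]], [1, [24, 40, 0], [0, 0, 0]]]'

```text
clock: 2.1
position: [0.5924, 0.1322, 0.2508]
tcp_rot: [-3.14, 0.001, 1.377]
wrist_force: [-0.6, -0.0, -0.5]
opening: 1.0
grasp_force: 0.0
```

Run:
```python
from h import *
from scipy.spatial.transform import Rotation as Ro
o=manip.get_obs(); print(o['position'],o['tcp_rot'],o['joints'])
p,d=cap('wrist'); cv2.imwrite('pics/w1.png',p[...,::-1])
c=manip.camera_model('wrist'); M=np.array(c['mount'])
v,u=np.mgrid[:480,:640]; P=np.stack([(u-c['cx'])/c['fx']*d,(v-c['cy'])/c['fy']*d,d],-1)
W=(P@M[:3,:3].T+M[:3,3])@Ro.from_euler('xyz',o['tcp_rot']).as_matrix().T+o['position']
q=W[(d>0)&(W[...,2]>.166)&(W[...,2]<.18)&(abs(W[...,0]-.593)<.05)&(abs(W[...,1]-.135)<.04)]
print(len(q)); 
if len(q): print(cv2.minEnclosingCircle((q[:,:2]*1000).astype(np.float32)))
```

```text
[0.59236865 0.13220942 0.25084831] [-3.14010841e+00  1.06908858e-03  1.37703984e+00] [ 1.31403054e-01  2.25976034e-02  1.73322650e+00 -5.48090222e-04
  1.38751658e+00  3.25260698e-01]
3381
((593.1172485351562, 135.36192321777344), 20.36575698852539)
```

View pics/w1.png

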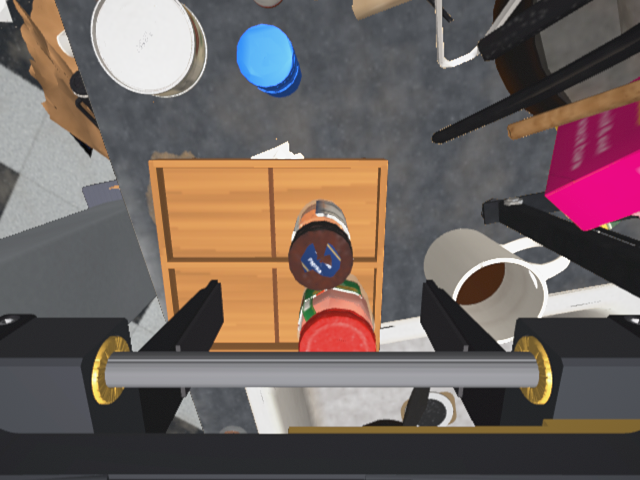

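The wrist view shows the old jar's cap at (321,255), straddled by the open fingers. Its centre comes out at (593,135), which agrees with the top camera. Next I descend and grip.

arm_command --plan '[[1, [1, 3, -30], [0, 0, 0]], [1, [1, 3, -60], [0, 0, 0]], [1, [1, 3, -90], [0, 0, 0]], [1, [1, 3, -110], [0, 0, 0]], [1, [1, 3, -113], [0, 0, 0]], [1, [1, 3, -113], [0, 0, 0]], [1, [1, 3, -113], [0, 0, 0]]]'

```text
clock: 2.73
position: [0.5944, 0.1345, 0.1403]
tcp_rot: [3.14, -0.001, 1.375]
wrist_force: [0.7, 0.9, 0.7]
opening: 1.0
grasp_force: 0.0
```

arm_command --plan '[[0.7, [0, 0, 0], [0, 0, 0]], [0.55, [0, 0, 0], [0, 0, 0]], [0.5, [0, 0, 0], [0, 0, 0]], [0.45, [0, 0, 0], [0, 0, 0]], [0.4, [0, 0, 0], [0, 0, 0]], [0.3, [0, 0, 0], [0, 0, 0]], [0.2, [0, 0, 0], [0, 0, 0]], [0.2, [0, 0, 0], [0, 0, 0]], [0.2, [0, 0, 0], [0, 0, 0]], [0.2, [0, 0, 0], [0, 0, 0]]]'

```text
clock: 3.57
position: [0.5937, 0.1353, 0.1386]
tcp_rot: [-3.141, 0.0, 1.376]
wrist_force: [-0.6, 0.4, 0.5]
opening: 0.425
grasp_force: 30.0
```

arm_command --plan '[[0.2, [0, 0, 6], [0, 0, 0]], [0.2, [-20, 5, 6], [0, 0, 0]], [0.2, [-45, 11, 6], [0, 0, 0]], [0.2, [-70, 16, 6], [0, 0, 0]], [0.2, [-90, 21, 6], [0, 0, 0]], [0.2, [-97, 23, 6], [0, 0, 0]], [0.2, [-97, 23, 6], [0, 0, 0]], [0.2, [-97, 23, 3], [0, 0, 0]], [0.2, [-97, 23, 0], [0, 0, 0]], [0.2, [-97, 23, 0], [0, 0, 0]]]'

```text
clock: 4.4
position: [0.4979, 0.1581, 0.1385]
tcp_rot: [3.141, -0.0, 1.376]
wrist_force: [0.3, -0.0, -0.0]
opening: 0.425
grasp_force: 30.0
```

arm_command --plan '[[0.45, [0, 0, 0], [0, 0, 0]], [0.6, [0, 0, 0], [0, 0, 0]], [0.8, [0, 0, 0], [0, 0, 0]], [1, [0, 0, 0], [0, 0, 0]], [1, [0, 0, 0], [0, 0, 0]], [1, [0, 0, 0], [0, 0, 0]], [1, [0, 0, 30], [0, 0, 0]], [1, [0, 0, 60], [0, 0, 0]], [1, [0, 0, 90], [0, 0, 0]], [1, [0, 0, 113], [0, 0, 0]]]'

```text
clock: 5.23
position: [0.4973, 0.1585, 0.2544]
tcp_rot: [3.139, -0.001, 1.376]
wrist_force: [0.3, -0.2, -0.1]
opening: 0.985
grasp_force: 0.0
```

arm_command --plan '[[1, [70, -295, 0], [0, 0, 0]], [1, [70, -295, 0], [0, 0, 0]], [1, [70, -295, 0], [0, 0, 0]], [1, [70, -295, 0], [0, 0, 0]], [1, [-70, -295, 0], [0, 0, 0]], [1, [-70, -295, 0], [0, 0, 0]], [1, [-70, -295, 0], [0, 0, 0]], [1, [-70, -295, 0], [0, 0, 0]], [1, [-70, -295, 0], [0, 0, 0]], [1, [-70, -295, 0], [0, 0, 0]]]'

```text
clock: 6.07
position: [0.4258, -0.1382, 0.2519]
tcp_rot: [3.141, 0.0, 1.372]
wrist_force: [-0.1, -0.3, 0.1]
opening: 1.004
grasp_force: 0.0
```

```bash
cat >> h.py <<'E'
from scipy.spatial.transform import Rotation as Ro
def wristW():
    o=manip.get_obs(); p,d=cap('wrist'); c=manip.camera_model('wrist'); M=np.array(c['mount'])
    v,u=np.mgrid[:480,:640]; P=np.stack([(u-c['cx'])/c['fx']*d,(v-c['cy'])/c['fy']*d,d],-1)
    return p,(P@M[:3,:3].T+M[:3,3])@Ro.from_euler('xyz',o['tcp_rot']).as_matrix().T+o['position']
def circ(W,c,r,zl,zh,nm):
    q=W.reshape(-1,3); q=q[(q[:,2]>zl)&(q[:,2]<zh)&(np.hypot(q[:,0]-c[0],q[:,1]-c[1])<r)]
    if len(q)<20: return print(nm,'few',len(q))
    e,rad=cv2.minEnclosingCircle((q[:,:2]*1000).astype(np.float32)); a=np.radians(-11.1); x,y=e[0]-544.5,e[1]-108.3
    print(nm,len(q),np.round(e,1),round(rad,1),'zmax',q[:,2].max(),'rack',round(x*np.cos(a)+y*np.sin(a),1),round(-x*np.sin(a)+y*np.cos(a),1))
E
python3 - <<'E'
from h import *
o=manip.get_obs(); print(o['position'],o['tcp_rot'],o['joints'])
p,d=cap('top'); W=world('top',d)
circ(W,(.497,.158),.05,.165,.18,'old');circ(W,(.59,.06),.045,.145,.165,'squat');circ(W,(.428,-.133),.05,.095,.112,'new')
p2,W=wristW(); circ(W,(.428,-.133),.05,.095,.112,'new w')
cv2.imwrite('pics/v2.png',np.hstack([p[150:330,200:480],cv2.resize(p2,(240,180))])[...,::-1])
E
```

```text
[ 0.42577907 -0.13822653  0.25187805] [3.14065113e+00 1.80395645e-04 1.37195361e+00] [-4.33959569e-01 -3.55567301e-01  2.06257102e+00  4.43174568e-05
  1.43363129e+00 -2.35122981e-01]
old 458 [498.6 157.7] 20.3 zmax 0.1798808210326183 rack -54.5 39.7
squat 798 [589.8  60.3] 28.1 zmax 0.16127424945107954 rack 53.7 -38.4
new 409 [ 427.1 -134.5] 20.9 zmax 0.11013909238389781 rack -68.4 -260.9
new w 2061 [ 427.5 -134.7] 20.5 zmax 0.10758243755943067 rack -68.0 -261.0
```

View pics/v2.png

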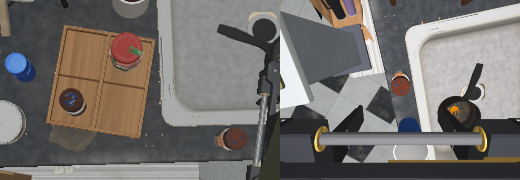

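The old jar now stands upright in the front half, at rack (-55, 40), and the squat jar hasn't moved. The new jar is at (427,-134.5).

arm_command --plan '[[1, [1, 4, -40], [0, 0, 0]], [1, [1, 4, -80], [0, 0, 0]], [1, [1, 4, -120], [0, 0, 0]], [1, [1, 4, -155], [0, 0, 0]], [1, [1, 4, -175], [0, 0, 0]], [1, [1, 4, -183], [0, 0, 0]], [1, [1, 4, -183], [0, 0, 0]], [1, [1, 4, -183], [0, 0, 0]]]'

```text
clock: 6.83
position: [0.429, -0.1322, 0.0694]
tcp_rot: [3.141, 0.0, 1.378]
wrist_force: [-0.0, 0.4, 0.8]
opening: 1.0
grasp_force: 0.0
```

arm_command --plan '[[0.7, [0, 0, 0], [0, 0, 0]], [0.55, [0, 0, 0], [0, 0, 0]], [0.5, [0, 0, 0], [0, 0, 0]], [0.45, [0, 0, 0], [0, 0, 0]], [0.4, [0, 0, 0], [0, 0, 0]], [0.3, [0, 0, 0], [0, 0, 0]], [0.2, [0, 0, 0], [0, 0, 0]], [0.2, [0, 0, 0], [0, 0, 0]], [0.2, [0, 0, 0], [0, 0, 0]], [0.2, [0, 0, 0], [0, 0, 0]]]'

```text
clock: 7.67
position: [0.4277, -0.1327, 0.0686]
tcp_rot: [-3.141, -0.0, 1.376]
wrist_force: [0.7, 0.3, 0.8]
opening: 0.429
grasp_force: 30.0
```

arm_command --plan '[[0.2, [0, 0, 25], [0, 0, 0]], [0.2, [0, 0, 60], [0, 0, 0]], [0.2, [0, 0, 100], [0, 0, 0]], [0.2, [0, 0, 140], [0, 0, 0]], [0.2, [0, 0, 180], [0, 0, 0]], [0.2, [0, 0, 192], [0, 0, 0]], [0.2, [0, 0, 192], [0, 0, 0]]]'

```text
clock: 8.25
position: [0.4298, -0.1335, 0.2656]
tcp_rot: [3.133, 0.002, 1.376]
wrist_force: [-0.1, -0.2, -0.7]
opening: 0.428
grasp_force: 30.0
```

arm_command --plan '[[0.2, [10, 16, 0], [0, 0, 0]], [0.2, [30, 47, 0], [0, 0, 0]], [0.2, [50, 78, 0], [0, 0, 0]], [0.2, [70, 110, 0], [0, 0, 0]], [0.2, [90, 141, 0], [0, 0, 0]], [0.2, [110, 172, 0], [0, 0, 0]], [0.2, [130, 204, 0], [0, 0, 0]], [0.2, [150, 235, 0], [0, 0, 0]], [0.2, [165, 260, 0], [0, 0, 0]], [0.2, [174, 273, 0], [0, 0, 0]]]'

```text
clock: 9.08
position: [0.6015, 0.1432, 0.2564]
tcp_rot: [-3.136, 0.001, 1.379]
wrist_force: [-1.0, -1.4, -0.9]
opening: 0.424
grasp_force: 30.0
```

arm_command --plan '[[0.2, [0, 0, 0], [0, 0, 0]], [0.2, [0, 0, 0], [0, 0, 0]], [0.2, [0, 0, 0], [0, 0, 0]]]'

```text
clock: 9.33
position: [0.6007, 0.1396, 0.2583]
tcp_rot: [-3.138, 0.002, 1.376]
wrist_force: [0.4, -0.7, -0.3]
opening: 0.427
grasp_force: 30.0
```

Run:
```python
from h import *
p,d=cap('top'); W=world('top',d)
circ(W,(.497,.158),.05,.165,.185,'old');circ(W,(.59,.06),.045,.145,.165,'squat');
s,ds=cap('scene');V=world('scene',ds)
q=V[160:260,260:330]; m=(np.hypot(q[...,0]-.601,q[...,1]-.139)<.028)&(q[...,2]>.16); print('new z',np.percentile(q[m][:,2],[1,99]))
cv2.imwrite('pics/v3.png',cv2.resize(s[130:310,200:440],(640,480))[...,::-1])
```

```text
old few 0
squat 204 [591.   47.9] 24.3 zmax 0.1599357522510313 rack 57.2 -50.3
new z [0.19168067 0.27813037]
```

View pics/v3.png

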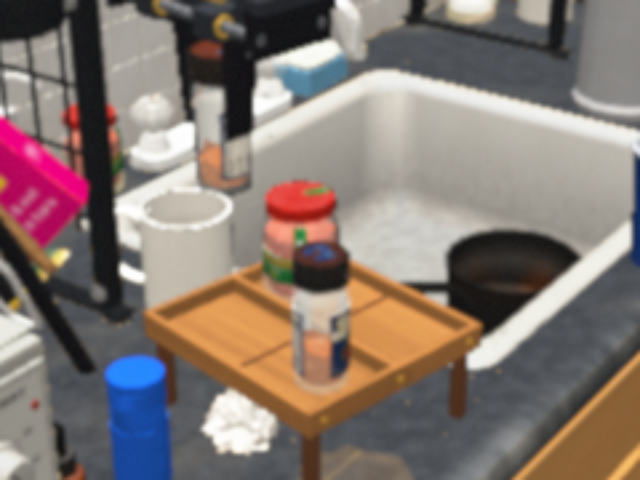

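The new jar hangs upright above the back half, with its foot at about z = 0.191. The old jar stands in the front half and the squat jar is undisturbed (its top reading is partly hidden by the arm). Now I lower it.

arm_command --plan '[[0.2, [1, 0, -25], [0, 0, 0]], [0.2, [1, 0, -55], [0, 0, 0]], [0.2, [1, 0, -85], [0, 0, 0]], [0.2, [1, 0, -105], [0, 0, 0]], [0.2, [1, 0, -112], [0, 0, 0]], [0.2, [1, 0, -116], [0, 0, 0]], [0.2, [1, 0, -117], [0, 0, 0]], [0.2, [1, 0, -117], [0, 0, 0]], [0.2, [1, 0, -117], [0, 0, 0]], [0.2, [1, 0, -117], [0, 0, 0]]]'

```text
clock: 10.27
position: [0.6039, 0.1404, 0.1456]
tcp_rot: [3.139, -0.001, 1.376]
wrist_force: [0.0, 0.4, -0.9]
opening: 0.427
grasp_force: 30.0
```

arm_command --plan '[[0.2, [-1, 0, -2], [0, 0, 0]], [0.2, [-1, 0, -4], [0, 0, 0]], [0.2, [-1, 0, -5], [0, 0, 0]], [0.2, [-1, 0, -5], [0, 0, 0]], [0.2, [-1, 0, -5], [0, 0, 0]]]'

```text
clock: 10.68
position: [0.6018, 0.1403, 0.1386]
tcp_rot: [-3.142, 0.0, 1.376]
wrist_force: [-0.6, -0.4, 0.0]
opening: 0.424
grasp_force: 30.0
```

arm_command --plan '[[0.2, [0, 0, -1], [0, 0, 0]], [0.2, [0, 0, -1], [0, 0, 0]], [0.2, [0, 0, -1], [0, 0, 0]]]'

```text
clock: 10.93
position: [0.6018, 0.1404, 0.1385]
tcp_rot: [-3.141, -0.0, 1.376]
wrist_force: [-3.7, 0.3, 5.2]
opening: 0.427
grasp_force: 30.0
```

arm_command --plan '[[0.45, [0, 0, 0], [0, 0, 0]], [0.6, [0, 0, 0], [0, 0, 0]], [0.8, [0, 0, 0], [0, 0, 0]], [1, [0, 0, 0], [0, 0, 0]], [1, [0, 0, 0], [0, 0, 0]], [1, [0, 0, 0], [0, 0, 0]], [1, [0, 0, 30], [0, 0, 0]], [1, [0, 0, 60], [0, 0, 0]], [1, [0, 0, 90], [0, 0, 0]], [1, [0, 0, 113], [0, 0, 0]]]'

```text
clock: 11.77
position: [0.6024, 0.1404, 0.2534]
tcp_rot: [3.139, -0.001, 1.376]
wrist_force: [0.4, -0.4, -0.3]
opening: 0.984
grasp_force: 0.0
```

arm_command --plan '[[1, [-60, -300, 0], [0, 0, 0]], [1, [-60, -300, 0], [0, 0, 0]], [1, [-60, -300, 0], [0, 0, 0]], [1, [-60, -300, 0], [0, 0, 0]], [1, [-60, -300, 0], [0, 0, 0]], [1, [-60, -300, 0], [0, 0, 0]], [1, [-60, -300, 0], [0, 0, 0]], [1, [-60, -300, 0], [0, 0, 0]], [1, [-60, -300, 0], [0, 0, 0]], [1, [-60, -300, 0], [0, 0, 0]]]'

```text
clock: 12.6
position: [0.5416, -0.1603, 0.2506]
tcp_rot: [-3.142, -0.001, 1.374]
wrist_force: [-0.7, -0.5, -0.6]
opening: 1.001
grasp_force: 0.0
```

Run:
```python
from h import *
p,d=cap('top'); W=world('top',d)
circ(W,(.497,.158),.04,.165,.185,'old');circ(W,(.59,.06),.045,.145,.165,'squat');circ(W,(.602,.139),.04,.165,.185,'new')
s,ds=cap('scene')
cv2.imwrite('pics/v4.png',np.hstack([cv2.resize(s[180:300,230:400],(425,300)),p[150:300,230:370].repeat(2,0).repeat(2,1)])[...,::-1])
```

```text
old 459 [498.5 157.7] 20.2 zmax 0.1795849323718453 rack -54.6 39.6
squat 805 [590.   60.2] 28.2 zmax 0.16043085933309376 rack 53.9 -38.4
new 449 [602.1 138. ] 20.4 zmax 0.1792919477234376 rack 50.8 40.2
```

View pics/v4.png

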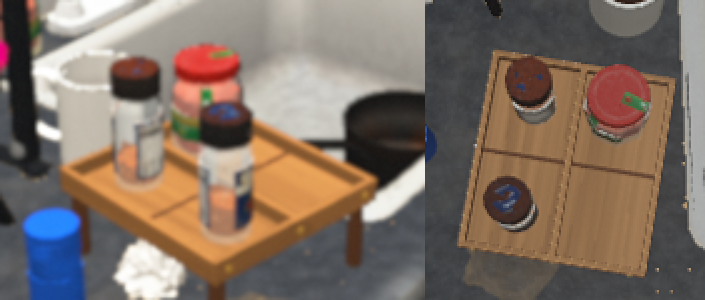

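Both jars stand upright in the left lane, the old one at rack x = -55 and the new one at +51. The squat jar hasn't moved and the arm is clear.

```bash
python3 -c "
from workcell import manip
print(manip.job_done())"
```

```text
the job is handed in; nothing more can be done
None
```

The job is handed in at about 13 s on the robot clock: the old jar stands in the front half and the new jar in the back half of the left lane, and the squat jar has not moved; `job_done()` gave no verdict.

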